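Re-reference the hand-wound sample slide

TASK

Set the hand-wound sample slide to its zero, turning it only by the crank handle. Wind the carriage past the pointer until it bears gently on the rubber buffer at the far end of the rail (never pushing the handle with more than about 20 N), then wind back in one direction to the zero mark, so that the slack in the gearing stays taken up: the wheel's long zero line stands at the index and the carriage's line at the pointer. Let go of the handle and leave the beaker, bottle and mug where they are.

Things in the scene. Friction and masses are not known exactly. Their poses are not given: they have to be found in the camera images.
- traverse: The fixed bed of the slide, a grey plate 110 x 320 x 12 mm with a grey gear housing, 100 x 100 mm and 68 mm high, at one end, a steel rail, and an end bracket (58 mm high) with a black rubber buffer at the other. Origin on the bench under the wheel's axis; own +y runs along the rail from the wheel to the buffer, own z is up, own -x is roughly towards the robot.
- handwheel: The aluminium handwheel, 124 mm across, 14 mm thick; origin on its vertical axis at its underside, own x from the axis to the crank handle. Counter-clockwise from above winds the carriage away from the wheel, to the buffer, 20 mm per radian; clockwise winds it back. The dial starts at most 1.1 rad clockwise or 0.3 rad counter-clockwise of zero; the buffer is met 1 to 1.6 rad counter-clockwise.
- wheel_center (a point): Fixed point on the wheel's axis, level with its upper face, 94 mm above the bench. The gearing has slack: after a reversal the wheel turns almost freely (under 1 N at the handle) through a good half radian before the carriage follows. Moving the carriage takes a steady 5 to 8 N at the handle; the slide stays where it is left.
- grip_mid (a point): Middle of the crank handle, an upright black revolving grip 20 mm in diameter and 55 mm tall (from 100 to 155 mm above the bench; this point at 130 mm), 48 mm from the wheel's axis, straight across the axis from the zero line: at zero it stands on the side of the wheel facing own +x of the bed.
- dial_zero (a point): Outer end of the long, broad black zero line on the wheel's upper face, 58 mm from the axis (the other dial lines are short and thin). It moves with the wheel.
- dial_index (a point): The fixed index at the robot's side of the wheel: the place, 58 mm from the axis and level with the wheel's face, that dial_zero reaches when the dial reads zero. The visible index is a small steel upright with a dark tick just outside the rim.
- carriage: The aluminium carriage, 70 x 84 x 26 mm, on the rail, with a clear dish fixed on top. Origin in the middle of its underside, 30 mm above the bench. Do not touch it.
- carriage_line (a point): Outer end of the black line across the carriage's top, in the middle of its length, on the edge near the robot. At zero it stands 4 mm beside the pointer's tip, level with it in own y of the bed.
- pointer (a point): Tip of the fixed pointer beside the rail, 160 mm from the wheel's axis along own y of the bed. The carriage starts 8 to 22 mm short of it. The buffer is met somewhat more than 10 mm beyond it; where exactly has to be felt: the push on the handle then rises to 10 N at once and, by a spring in the wheel's hub, by 2 N per further mm of the handle's way.
- beaker: Glass beaker, 54 mm across, 70 mm tall, origin at the middle of its underside; a bystander.
- drop_bottle: Brown dropping bottle, 38 mm across, 82 mm tall, origin at the middle of its underside; a bystander.
- mug: Mug, 78 x 114 x 93 mm, origin at the middle of its underside; a bystander.

How it is judged:
By the outcome, as a careful person would: the job done as asked, in the order asked, and still so for the second after the job is handed in, with the robot touching nothing.
It also fails if it takes over 72 s, if anything falls off the work surface, if the arm or the gripper's body presses on something with over 40 N, if the wrist force passes 120 N, or if a joint passes its speed limit or range.

ROBOT

A 6-joint arm with a two-finger parallel gripper is mounted at the origin on a cart in front of the work surface, level with it; the furniture and walls round the work are solid. World frame = base frame: x ahead of the robot, y to its left, z up, the work surface at z = 0. Lengths are in m, angles in rad, forces in N, time in s.
With the tool pointing down it reaches from about 0.35 to 0.775 m from the base axis. Payload 7.3 kg.
Tool frame: the origin (TCP) lies on the centre line of the jaws, within the pads' length; the fingertips stand 17 mm ahead of it and the grasp point (between the pads) lies 2 mm behind it (robot.tip_extent is the distance from the TCP to the fingertips, in m); z points along the fingers, y is the line along which they close (so a half turn about z gives the same grasp; the last joint's range is limited). The gripper opens to 92 mm and grips with 3 to 60 N. Pads are 19 mm wide; open, the fingers measure 130 mm over their backs; the gripper's body (75 mm by 190 mm) begins 47 mm behind the grasp point.
Start: joints at [-1.483, 0.342, 1.524, -0, 1.275, -0.146], TCP at [0.122, -0.511, 0.208] pointing down, gripper open.
Joint ranges: [-2.53, 2.53], [-0.77, 2.02], [0.04, 2.7], [-1, 4.14], [0.28, 2.66], [-3.11, 3.11]. Speed limits (rad/s): [2.57, 2.57, 3.14, 3.14, 3.14, 3.14].

INTERFACE

Orientations are given as [roll, pitch, yaw] about the fixed x, y, z axes, in that order (R = Rz(yaw) Ry(pitch) Rx(roll)).
In Python, from cell import robot gives the robot as it stands.
- The arm moves only by the tool step_arm, never from a script. Its argument "motion" is a list of rows, each a list of 2 entries, a list of its own where there are three numbers: the shift along the tool's x, y, z in units of 60 mm (1.0 is 60 mm), then the turn about the tool's z in rad. In form: [[[x, y, z], spin], ...]. A call has 1 to 10 rows; each row is the pose to reach, as a shift and turn from the pose commanded when the call began, along the tool's axes at that moment; what a row does not reach only later rows make up. A row lasts 1/8 s, in which the tool goes at most 62.5 mm and 10.7 degrees, less where a joint would pass 70% of its speed; a pose out of reach is approached as far as the arm can. A call with a gripper value outside its range is refused whole. "hand" is the closure in counts, from 0 (fully open) to 255 (shut), set as the call begins (left out, the last holds). The fingers move at their own pace and stop on an object; "squeeze" is the grip in N (left out, the last holds). Time passes only in rows, so rows that repeat a pose let the fingers close. It gives the time, the measured TCP pose, the force, the opening and the grip force at its end, in the units of the state.
- robot.observe(): the state, without advancing time (a new reading comes with each control period).
- robot.read_camera(name): name is "scene" or "top"; returns a dict with "pixels" (384x512x3 uint8, red, green, blue), "intrinsics" (3x3 intrinsics, pixels), "k1" (the pictures are not rectified: a ray, as slopes to the right and down, at radius r is drawn at 1 + k1 r^2 times it, then the intrinsics apply), "xyz" and "rotation" of the camera in the world. Camera axes: x right, y up, looking along -z (the intrinsics and any distortion apply to the point x, -y, -z); pixel columns grow to the right and rows downward; lengths in m; the calibration is good to about 2 mm. A picture is of the moment at which its call begins. There is no depth.
- robot.hand_in(): hands the job in; it is judged then, once.
The state is a dict: "time": time; "qpos": joint angles; "qvel": joint speeds; "joint_efforts": joint torques, N m; "tool_pos": TCP position; "tool_rot": TCP orientation; "contact_force": force on the tool from outside, world axes, zero at the start; "torque": the same for the moment, N m; "opening": finger opening in m; "grip_force": force on a finger pad.
Only numpy, scipy, OpenCV 4.12 (cv2) and the standard library are available. Lean on these libraries where they do the work, as an engineer would, in place of code of your own. Each camera call takes 0.05 s, during which the arm holds its last target. There are 200 camera calls.

## Working session

There is one attempt and no reset: what is moved stays moved. The work goes in short steps, Python scripts to look and compute and a tool call to move; the robot and the scene stay as the last step left them, time stands still between calls to the robot, and variables do not carry over. Pictures are saved under pics/ and viewed, at most 10 in all, crops included, and the job is handed in when it is done.

Besides the shell and the picture viewer there is one more tool, called by a JSON object that holds its "op" and its "data". step_arm: Moves the arm, as the interface text tells. Its arguments: {"type":"object","properties":{"motion":{"type":"array"},"hand":{"type":"number"},"squeeze":{"type":"number"}},"required":["motion"]}

```bash
mkdir -p pics; cat > h.py <<'E'
import numpy as np, cv2
from cell import robot
def cam(n):
    return robot.read_camera(n)
def save(c,f,crop=None,s=1):
    im=c['pixels'][:,:,::-1]
    if crop: x0,y0,x1,y1=crop; im=im[y0:y1,x0:x1]
    cv2.imwrite(f,cv2.resize(im,None,fx=s,fy=s,interpolation=cv2.INTER_CUBIC))
def ray(c,u,v):
    K=np.array(c['intrinsics']); a=np.array([(u-K[0,2])/K[0,0],(v-K[1,2])/K[1,1]])
    p=a.copy()
    for _ in range(20): p=a/(1+c['k1']*(p@p))
    d=np.array(c['rotation'])@np.array([p[0],-p[1],-1]); return np.array(c['xyz']),d
def onz(c,u,v,z):
    o,d=ray(c,u,v); return o+d*(z-o[2])/d[2]
def proj(c,P):
    q=np.array(c['rotation']).T@(np.array(P)-np.array(c['xyz'])); p=np.array([q[0],-q[1]])/-q[2]
    p=p*(1+c['k1']*(p@p)); K=np.array(c['intrinsics']); return K[:2,:2]@p+K[:2,2]
E
python3 - <<'E'
from h import *
for n in('scene','top'):
    c=cam(n); save(c,f'pics/{n}0.png',s=1.5); print(n,c['xyz'],c['rotation'],c['intrinsics'],c['k1'])
print(robot.observe(), robot.tip_extent)
E
```

```text
scene [-0.1626343   0.65567263  0.79241334] [ 0.98328095 -0.00352643 -2.31545089] [[458.63328661   0.         256.17044876]
 [  0.         458.63328661 192.07729386]
 [  0.           0.           1.        ]] 0.06239113484387092
top [ 0.50006927 -0.08537889  1.01662132] [ 0.14166174 -0.00215837 -1.55751591] [[349.6936241    0.         255.43992399]
 [  0.         349.6936241  193.08045442]
 [  0.           0.           1.        ]] -0.10735639392029817
{'time': 0.1, 'qpos': array([-1.48303157e+00,  3.42657461e-01,  1.52489986e+00, -3.09867465e-05,
        1.27542047e+00, -1.45974817e-01]), 'qvel': array([-0.00057776, -0.0014424 , -0.00193675,  0.00024308, -0.00050907,
       -0.00026435]), 'joint_efforts': array([ 1.60410560e-03, -4.32005382e+01, -2.44694173e+01,  7.19699822e-02,
        5.26016566e-02, -4.81631332e-05]), 'tool_pos': array([ 0.12158941, -0.51032875,  0.20771975]), 'tool_rot': array([-3.14021794e+00, -1.72160744e-04,  2.33748495e-01]), 'contact_force': array([-1.07688072,  0.40793306, -0.08388142]), 'torque': array([-0.02825782, -0.02061032, -0.02208069]), 'grip_force': 0.0, 'opening': 0.09196051348294387} 0.017
```

Rotations are rpy; I'll convert them.

```bash
python3 - <<'E'
s=open('h.py').read()
s=s.replace("    return robot.read_camera(n)","    c=robot.read_camera(n); c['rotation']=Rot.from_euler('xyz',c['rotation']).as_matrix(); return c").replace("from cell","from scipy.spatial.transform import Rotation as Rot\nfrom cell")
open('h.py','w').write(s)
E
```

```text
(no output)
```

View pics/scene0.png

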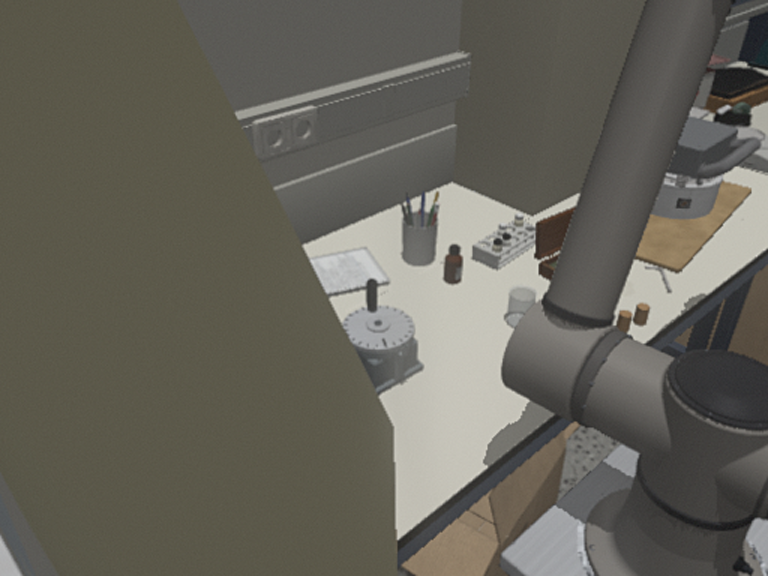

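View pics/top0.png

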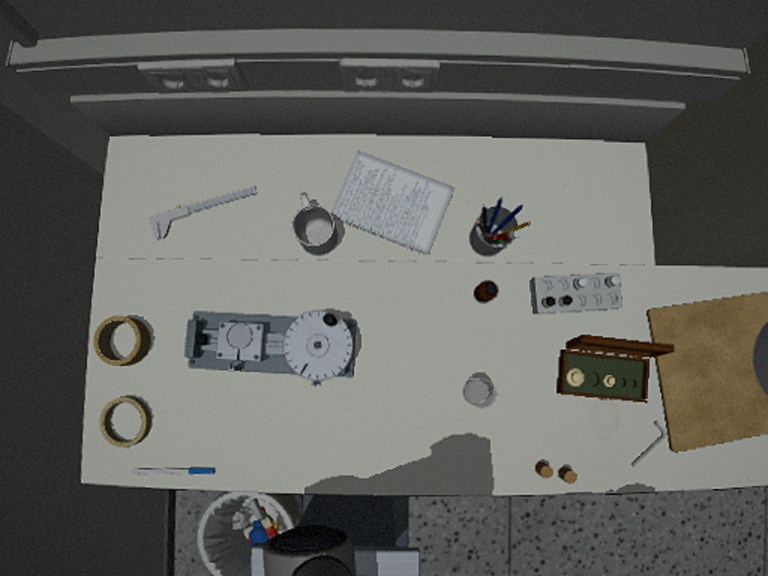

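The top picture shows the wheel hub at about (318,345), the handle at (330,319), the zero line pointing to (305,370), and the carriage at (240,340) with the pointer below it (all in the 1.5x picture). Measuring now.

```bash
python3 - <<'E'
from h import *
c=cam('top'); save(c,'pics/top1.png',(115,190,245,270),6)
a=lambda u,v,z: onz(c,u/1.5,v/1.5,z)
w=a(318,345,.096); print('wheel',w)
print('handle top',a(330,318,.155),'zero end',a(304.5,371,.094))
for p in [(188,312),(357,323),(355,377),(187,370)]: print('bed corner',a(*p,.012))
print('pointer',a(237,366,.056),'beaker',a(479,388,.07),'bottle',a(486,290,.08),'mug',a(316,228,.09))
E
```

```text
wheel [0.53188582 0.02716495 0.096     ]
handle top [0.57452188 0.00139231 0.155     ] zero end [0.48625955 0.04982413 0.094     ]
bed corner [0.59407599 0.29458718 0.012     ]
bed corner [ 0.57800439 -0.03632387  0.012     ]
bed corner [ 0.47533528 -0.03449001  0.012     ]
bed corner [0.48186523 0.2900486  0.012     ]
pointer [0.4922266  0.18003071 0.056     ] beaker [ 0.45963771 -0.25944771  0.07      ] bottle [ 0.63550043 -0.27194481  0.08      ] mug [0.74387139 0.03812434 0.09      ]
```

View pics/top1.png

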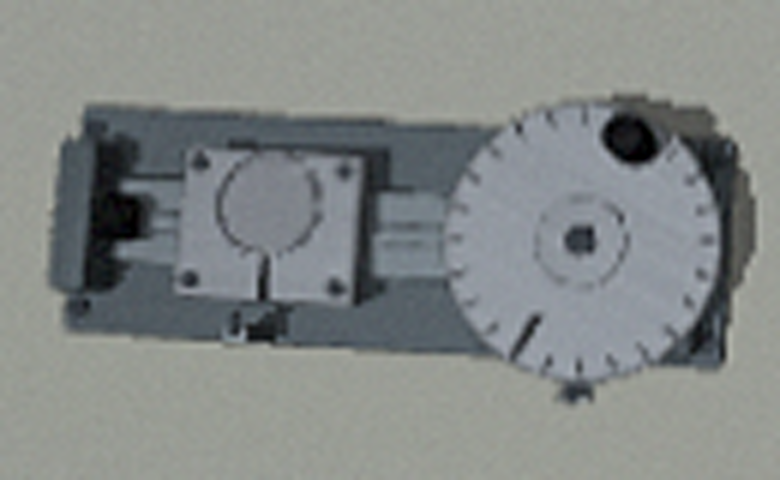

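Crop: hub (582,240), handle (628,138), zero line end (515,358), which is about 0.5 rad clockwise of the index (577,390). The carriage line (263,300) is near the pointer. I'll set out and measure the bed while moving.

{"op": "step_arm", "data": {"motion": [[[0.3,-0.2,0],0],[[0.9,-0.65,0],0],[[1.65,-1.15,0],0],[[2.4,-1.7,0],0],[[3.2,-2.25,0],0],[[4.0,-2.8,0],0],[[4.8,-3.4,0],0],[[5.6,-3.95,0],0],[[6.3,-4.45,0],0],[[6.8,-4.8,0],0]], "hand": 0}}

```text
time: 1.4
tool_pos: [0.4526, -0.1329, 0.2083]
tool_rot: [-3.141, -0.0, 0.236]
contact_force: [0.3, -0.6, -0.1]
opening: 0.0918
grip_force: 0.0
```

```bash
python3 - <<'E'
from h import *
im=cv2.imread('pics/top0.png'); g=cv2.cvtColor(im,cv2.COLOR_BGR2GRAY).astype(float)
c=cam('top')
# plate long edges (1.5x pixel coords)
for (u0,u1,v0,v1,sg) in [(205,290,362,386,1),(250,285,305,322,-1)]:
    P=[]
    for u in range(u0,u1,3):
        col=cv2.GaussianBlur(g,(5,5),0)[v0:v1,u]; d=np.diff(col)*sg; v=v0+np.argmax(d)+.5
        P.append(onz(c,(u+.5)/1.5-.5,(v+.5)/1.5-.5,.012)[:2])
    P=np.array(P); vx,vy,x0,y0=cv2.fitLine(P.astype(np.float32),cv2.DIST_HUBER,0,.01,.01).ravel()
    print('edge',np.arctan2(-vx*np.sign(vy),abs(vy)),x0-vx/vy*(y0-.03))
print('index',onz(c,(115+577/6),(190+388/6),.094))
o=robot.observe(); print(o['tool_pos'],o['tool_rot'],o['time'],o['contact_force'])
E
```

```text
edge -0.03429957 0.47778517
edge -0.05884798 0.58619094
index [0.46761344 0.02785398 0.094     ]
[ 0.45449664 -0.13068451  0.20831276] [-3.13993159e+00 -2.19806173e-03  2.36880900e-01] 1.45 [-0.67442594  3.14260589  0.20234164]
```

{"op": "step_arm", "data": {"motion": [[[0.5,-0.35,0],-0.1],[[1.2,-0.8,0],-0.2],[[1.9,-1.3,0],-0.27],[[2.46,-1.7,0],-0.27],[[2.46,-1.7,0],-0.27],[[2.46,-1.7,0.3],-0.27],[[2.46,-1.7,0.7],-0.27],[[2.46,-1.7,1.1],-0.27],[[2.46,-1.7,1.3],-0.27],[[2.46,-1.7,1.3],-0.27]]}}

```text
time: 2.7
tool_pos: [0.5709, -0.0029, 0.1299]
tool_rot: [-3.141, 0.001, 0.503]
contact_force: [-0.0, 0.5, 0.6]
opening: 0.0917
grip_force: 0.0
```

```bash
python3 - <<'E'
from h import *
c=cam('scene'); save(c,'pics/scene1.png',(200,150,320,270),5)
o=robot.observe(); print(o['tool_pos'],o['tool_rot'],o['time'],o['contact_force'])
E
```

```text
[ 0.57165231 -0.00288316  0.13077267] [ 3.14135817e+00 -1.03669147e-04  5.03434513e-01] 2.75 [-0.49999722 -0.91174472  0.85629667]
```

View pics/scene1.png

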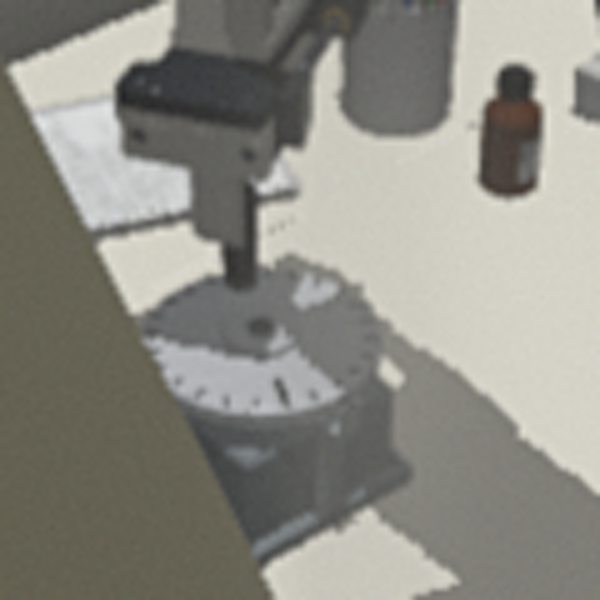

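The zero line is visible at (283,390) and the index upright at (335,430), and the jaws straddle the handle. Closing.

{"op": "step_arm", "data": {"motion": [[[0.1,-0.08,0],0],[[0.1,-0.08,0],0],[[0.1,-0.08,0],0],[[0.1,-0.08,0],0],[[0.1,-0.08,0],0],[[0.1,-0.08,0],0]], "hand": 255, "squeeze": 25}}

```text
time: 3.5
tool_pos: [0.5747, 0.0044, 0.1303]
tool_rot: [3.142, 0.0, 0.504]
contact_force: [-1.4, 0.4, 0.5]
opening: 0.0361
grip_force: 0.0
```

```bash
cat >> h.py <<'E'
def st(C=(0.532,0.0272)):
    o=robot.observe(); p=o['tool_pos']; d=p[:2]-np.array(C); th=np.arctan2(d[1],d[0]); f=o['contact_force']
    er=d/np.hypot(*d); et=np.array([-er[1],er[0]])
    print('t',round(o['time'],2),'p',p.round(4),'yaw',o['tool_rot'][2].round(3),'r',np.hypot(*d).round(4),'th',th.round(3),'f',f.round(1),'Fr',(f[:2]@er).round(1),'Ft',(f[:2]@et).round(1),'op',round(o['opening'],4),'g',round(o['grip_force'],1))
E
python3 - <<'E'
from h import *
st();cam('scene');st()
E
```

```text
t 3.5 p [0.5747 0.0044 0.1303] yaw 0.504 r 0.0484 th -0.491 f [-1.4  0.4  0.5] Fr -1.4 Ft -0.3 op 0.0361 g 0.0
t 3.55 p [0.5747 0.0044 0.1303] yaw 0.504 r 0.0484 th -0.49 f [ 0.5  0.4 -0.5] Fr 0.3 Ft 0.6 op 0.0329 g 0.0
```

{"op": "step_arm", "data": {"motion": [[[0,0,0],0],[[0,0,0],0],[[0,0,0],0],[[0,0,0],0]]}}

```text
time: 4.05
tool_pos: [0.5745, 0.0047, 0.1301]
tool_rot: [-3.141, 0.0, 0.504]
contact_force: [-1.1, 2.4, -1.5]
opening: 0.0164
grip_force: 24.0
```

```bash
cat >> h.py <<'E'
def arc(ths,C=(0.532,0.0272),r=.048,p0=None):
    o=robot.observe(); p=o['tool_pos'][:2] if p0 is None else np.array(p0); y=o['tool_rot'][2]
    X=np.array([np.cos(y),np.sin(y)]); Y=np.array([np.sin(y),-np.cos(y)])
    for t in ths:
        d=np.array(C)+r*np.array([np.cos(t),np.sin(t)])-p; print(round(t,3),[round(d@X/.06,2),round(d@Y/.06,2)])
E
python3 - <<'E'
from h import *
st(); arc(np.arange(-.4,.6,.1))
E
```

```text
t 4.05 p [0.5745 0.0047 0.1301] yaw 0.504 r 0.0481 th -0.488 f [-1.1  2.4 -1.5] Fr -2.1 Ft 1.6 op 0.0164 g 24.0
-0.4 [np.float64(0.06), np.float64(-0.04)]
-0.3 [np.float64(0.12), np.float64(-0.09)]
-0.2 [np.float64(0.17), np.float64(-0.15)]
-0.1 [np.float64(0.22), np.float64(-0.22)]
-0.0 [np.float64(0.26), np.float64(-0.28)]
0.1 [np.float64(0.3), np.float64(-0.36)]
0.2 [np.float64(0.33), np.float64(-0.43)]
0.3 [np.float64(0.35), np.float64(-0.51)]
0.4 [np.float64(0.36), np.float64(-0.59)]
0.5 [np.float64(0.36), np.float64(-0.67)]
```

{"op": "step_arm", "data": {"motion": [[[0.06,-0.04,0],0],[[0.12,-0.09,0],0],[[0.17,-0.15,0],0],[[0.22,-0.22,0],0],[[0.26,-0.28,0],0],[[0.26,-0.28,0],0]]}}

```text
time: 4.8
tool_pos: [0.5805, 0.0272, 0.1304]
tool_rot: [3.141, -0.001, 0.504]
contact_force: [-0.6, 0.4, -0.2]
opening: 0.0166
grip_force: 24.0
```

```bash
python3 - <<'E'
from h import *
st(); c=cam('scene'); save(c,'pics/scene2.png',(200,150,320,270),5); st(); arc(np.arange(0,.9,.1))
E
```

```text
t 4.8 p [0.5805 0.0272 0.1304] yaw 0.504 r 0.0485 th -0.0 f [-0.6  0.4 -0.2] Fr -0.6 Ft 0.4 op 0.0166 g 24.0
t 4.85 p [0.5805 0.027  0.1304] yaw 0.504 r 0.0485 th -0.004 f [ 0.1  0.6 -0.2] Fr 0.1 Ft 0.6 op 0.0161 g 24.0
0.0 [np.float64(-0.01), np.float64(-0.01)]
0.1 [np.float64(0.03), np.float64(-0.08)]
0.2 [np.float64(0.06), np.float64(-0.15)]
0.3 [np.float64(0.08), np.float64(-0.23)]
0.4 [np.float64(0.09), np.float64(-0.31)]
0.5 [np.float64(0.09), np.float64(-0.39)]
0.6 [np.float64(0.09), np.float64(-0.47)]
0.7 [np.float64(0.08), np.float64(-0.55)]
0.8 [np.float64(0.06), np.float64(-0.63)]
```

View pics/scene2.png

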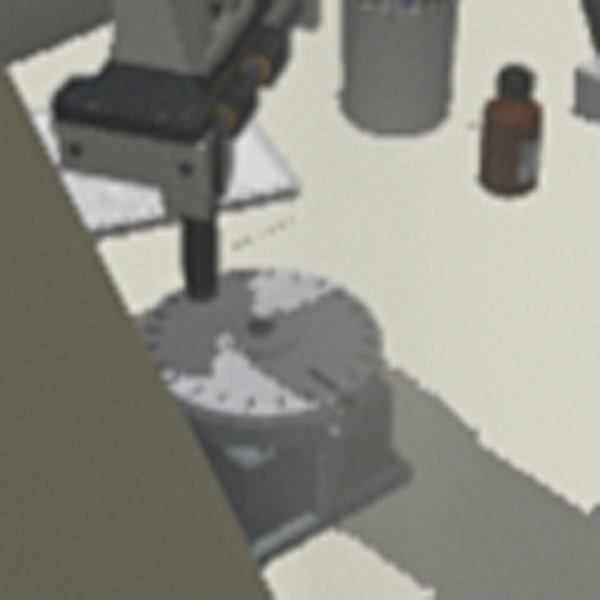

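The wheel has turned with the handle, with the zero line now near the index at about (335,400). Winding on.

{"op": "step_arm", "data": {"motion": [[[0.03,-0.08,0],0],[[0.06,-0.15,0],0],[[0.08,-0.23,0],0],[[0.09,-0.31,0],0],[[0.09,-0.39,0],0],[[0.09,-0.47,0],0],[[0.08,-0.55,0],0]]}}

```text
time: 5.72
tool_pos: [0.5707, 0.0566, 0.1311]
tool_rot: [3.137, -0.003, 0.503]
contact_force: [5.8, -6.0, -1.2]
opening: 0.0166
grip_force: 24.1
```

```bash
python3 - <<'E'
from h import *
st(); arc(np.arange(.6,1.7,.04))
E
```

```text
t 5.72 p [0.5707 0.0566 0.1311] yaw 0.503 r 0.0486 th 0.65 f [ 5.8 -6.  -1.2] Fr 1.0 Ft -8.3 op 0.0166 g 24.1
0.6 [np.float64(-0.01), np.float64(0.04)]
0.64 [np.float64(-0.01), np.float64(0.01)]
0.68 [np.float64(-0.01), np.float64(-0.02)]
0.72 [np.float64(-0.02), np.float64(-0.05)]
0.76 [np.float64(-0.03), np.float64(-0.08)]
0.8 [np.float64(-0.04), np.float64(-0.12)]
0.84 [np.float64(-0.05), np.float64(-0.15)]
0.88 [np.float64(-0.06), np.float64(-0.18)]
0.92 [np.float64(-0.07), np.float64(-0.21)]
0.96 [np.float64(-0.08), np.float64(-0.23)]
1.0 [np.float64(-0.1), np.float64(-0.26)]
1.04 [np.float64(-0.11), np.float64(-0.29)]
1.08 [np.float64(-0.13), np.float64(-0.32)]
1.12 [np.float64(-0.15), np.float64(-0.34)]
1.16 [np.float64(-0.17), np.float64(-0.37)]
1.2 [np.float64(-0.19), np.float64(-0.4)]
1.24 [np.float64(-0.21), np.float64(-0.42)]
1.28 [np.float64(-0.23), np.float64(-0.44)]
1.32 [np.float64(-0.25), np.float64(-0.46)]
1.36 [np.float64(-0.28), np.float64(-0.49)]
1.4 [np.float64(-0.3), np.float64(-0.51)]
1.44 [np.float64(-0.33), np.float64(-0.53)]
1.48 [np.float64(-0.35), np.float64(-0.54)]
1.52 [np.float64(-0.38), np.float64(-0.56)]
1.56 [np.float64(-0.41), np.float64(-0.58)]
1.6 [np.float64(-0.44), np.float64(-0.59)]
1.64 [np.float64(-0.47), np.float64(-0.61)]
1.68 [np.float64(-0.49), np.float64(-0.62)]
```

```bash
python3 - <<'E'
from h import *
st(); arc([.76,.82,.88,.92],p0=np.array([.532,.0272])+.048*np.array([np.cos(.7),np.sin(.7)]))
E
```

```text
t 5.72 p [0.5707 0.0566 0.1311] yaw 0.503 r 0.0486 th 0.65 f [ 5.8 -6.  -1.2] Fr 1.0 Ft -8.3 op 0.0166 g 24.1
0.76 [np.float64(-0.01), np.float64(-0.05)]
0.82 [np.float64(-0.02), np.float64(-0.09)]
0.88 [np.float64(-0.04), np.float64(-0.14)]
0.92 [np.float64(-0.05), np.float64(-0.17)]
```

{"op": "step_arm", "data": {"motion": [[[-0.01,-0.05,0],0],[[-0.02,-0.09,0],0],[[-0.03,-0.12,0],0],[[-0.045,-0.15,0],0],[[-0.045,-0.15,0],0]]}}

```text
time: 6.35
tool_pos: [0.5641, 0.0638, 0.1312]
tool_rot: [3.138, -0.004, 0.504]
contact_force: [5.3, -3.8, -1.2]
opening: 0.0164
grip_force: 24.0
```

```bash
python3 - <<'E'
from h import *
st()
E
```

```text
t 6.35 p [0.5641 0.0638 0.1312] yaw 0.504 r 0.0487 th 0.852 f [ 5.3 -3.8 -1.2] Fr 0.6 Ft -6.5 op 0.0164 g 24.0
```

{"op": "step_arm", "data": {"motion": [[[-0.013,-0.028,0],0],[[-0.026,-0.056,0],0],[[-0.026,-0.056,0],0]]}}

```text
time: 6.72
tool_pos: [0.5612, 0.0662, 0.1312]
tool_rot: [3.138, -0.005, 0.504]
contact_force: [7.2, -2.9, -1.1]
opening: 0.0163
grip_force: 24.0
```

```bash
python3 - <<'E'
from h import *
st()
E
```

```text
t 6.72 p [0.5612 0.0662 0.1312] yaw 0.504 r 0.0487 th 0.928 f [ 7.2 -2.9 -1.1] Fr 2.0 Ft -7.5 op 0.0163 g 24.0
```

{"op": "step_arm", "data": {"motion": [[[-0.015,-0.028,0],0],[[-0.031,-0.056,0],0],[[-0.031,-0.056,0],0]]}}

```text
time: 7.1
tool_pos: [0.558, 0.0684, 0.1312]
tool_rot: [3.138, -0.005, 0.504]
contact_force: [6.2, -1.8, -0.3]
opening: 0.016
grip_force: 24.0
```

```bash
python3 - <<'E'
from h import *
st()
E
```

```text
t 7.1 p [0.558  0.0684 0.1312] yaw 0.504 r 0.0487 th 1.007 f [ 6.2 -1.8 -0.3] Fr 1.8 Ft -6.2 op 0.016 g 24.0
```

{"op": "step_arm", "data": {"motion": [[[-0.018,-0.027,0],0],[[-0.035,-0.053,0],0],[[-0.035,-0.053,0],0]]}}

```text
time: 7.48
tool_pos: [0.5547, 0.0703, 0.1312]
tool_rot: [3.138, -0.005, 0.504]
contact_force: [7.3, -2.1, -1.5]
opening: 0.0164
grip_force: 24.0
```

```bash
python3 - <<'E'
from h import *
st()
E
```

```text
t 7.47 p [0.5547 0.0703 0.1312] yaw 0.504 r 0.0487 th 1.086 f [ 7.3 -2.1 -1.5] Fr 1.5 Ft -7.4 op 0.0164 g 24.0
```

{"op": "step_arm", "data": {"motion": [[[-0.02,-0.025,0],0],[[-0.04,-0.05,0],0],[[-0.04,-0.05,0],0]]}}

```text
time: 7.85
tool_pos: [0.5513, 0.072, 0.1313]
tool_rot: [3.138, -0.006, 0.504]
contact_force: [7.8, -1.1, -0.7]
opening: 0.0163
grip_force: 24.0
```

```bash
python3 - <<'E'
from h import *
st()
E
```

```text
t 7.85 p [0.5513 0.072  0.1313] yaw 0.504 r 0.0487 th 1.164 f [ 7.8 -1.1 -0.7] Fr 2.1 Ft -7.6 op 0.0163 g 24.0
```

{"op": "step_arm", "data": {"motion": [[[-0.022,-0.024,0],0],[[-0.043,-0.047,0],0],[[-0.043,-0.047,0],0]]}}

```text
time: 8.22
tool_pos: [0.5477, 0.0733, 0.1313]
tool_rot: [3.138, -0.006, 0.504]
contact_force: [7.0, -0.5, -0.9]
opening: 0.0164
grip_force: 24.0
```

```bash
python3 - <<'E'
from h import *
st()
E
```

```text
t 8.22 p [0.5477 0.0733 0.1313] yaw 0.504 r 0.0487 th 1.244 f [ 7.  -0.5 -0.9] Fr 1.8 Ft -6.7 op 0.0164 g 24.0
```

{"op": "step_arm", "data": {"motion": [[[-0.023,-0.022,0],0],[[-0.047,-0.043,0],0],[[-0.047,-0.043,0],0]]}}

```text
time: 8.6
tool_pos: [0.544, 0.0744, 0.1313]
tool_rot: [3.139, -0.006, 0.504]
contact_force: [7.4, -0.2, -0.6]
opening: 0.0161
grip_force: 24.0
```

```bash
python3 - <<'E'
from h import *
st()
E
```

```text
t 8.6 p [0.544  0.0744 0.1313] yaw 0.504 r 0.0487 th 1.323 f [ 7.4 -0.2 -0.6] Fr 1.6 Ft -7.2 op 0.0161 g 24.0
```

{"op": "step_arm", "data": {"motion": [[[-0.025,-0.02,0],0],[[-0.05,-0.039,0],0],[[-0.05,-0.039,0],0]]}}

```text
time: 8.98
tool_pos: [0.5415, 0.0747, 0.1316]
tool_rot: [3.137, -0.008, 0.504]
contact_force: [10.6, -0.8, -2.1]
opening: 0.0165
grip_force: 23.7
```

```bash
python3 - <<'E'
from h import *
st()
E
```

```text
t 8.97 p [0.5415 0.0747 0.1316] yaw 0.504 r 0.0484 th 1.373 f [10.6 -0.8 -2.1] Fr 1.3 Ft -10.5 op 0.0165 g 23.7
```

Force has jumped above the running level, which suggests the buffer. One small further push to confirm it.

{"op": "step_arm", "data": {"motion": [[[-0.017,-0.011,0],0],[[-0.033,-0.022,0],0],[[-0.033,-0.022,0],0],[[-0.033,-0.022,0],0]]}}

```text
time: 9.48
tool_pos: [0.5399, 0.0748, 0.1317]
tool_rot: [3.136, -0.009, 0.503]
contact_force: [12.5, -1.9, -3.7]
opening: 0.0162
grip_force: 23.7
```

```bash
python3 - <<'E'
from h import *
st()
E
```

```text
t 9.47 p [0.5399 0.0748 0.1317] yaw 0.503 r 0.0482 th 1.407 f [12.5 -1.9 -3.7] Fr 0.2 Ft -12.7 op 0.0162 g 23.7
```

Buffer confirmed: 12.7 N with almost no further travel. Winding back clockwise.

{"op": "step_arm", "data": {"motion": [[[0.064,0.047,0],0],[[0.125,0.1,0],0],[[0.179,0.159,0],0],[[0.227,0.223,0],0],[[0.268,0.291,0],0],[[0.303,0.363,0],0],[[0.33,0.438,0],0],[[0.349,0.516,0],0],[[0.361,0.595,0],0],[[0.365,0.675,0],0]]}}

```text
time: 10.72
tool_pos: [0.5737, 0.0517, 0.1307]
tool_rot: [-3.139, -0.001, 0.504]
contact_force: [0.2, 9.7, 6.9]
opening: 0.0166
grip_force: 25.1
```

```bash
python3 - <<'E'
from h import *
st(); c=cam('top'); save(c,'pics/top2.png',(115,190,245,270),6)
E
```

```text
t 10.72 p [0.5737 0.0517 0.1307] yaw 0.504 r 0.0484 th 0.53 f [0.2 9.7 6.9] Fr 5.1 Ft 8.3 op 0.0166 g 25.1
```

{"op": "step_arm", "data": {"motion": [[[-0.002,0.04,0],0],[[-0.002,0.08,0],0],[[-0.009,0.12,0],0],[[-0.013,0.16,0],0],[[-0.022,0.2,0],0],[[-0.029,0.24,0],0],[[-0.04,0.28,0],0],[[-0.053,0.316,0],0],[[-0.053,0.316,0],0],[[-0.053,0.316,0],0]]}}

```text
time: 12.02
tool_pos: [0.5801, 0.0328, 0.1304]
tool_rot: [-3.14, -0.0, 0.504]
contact_force: [1.0, 6.2, 5.8]
opening: 0.0163
grip_force: 24.8
```

```bash
python3 - <<'E'
from h import *
st(); c=cam('scene'); save(c,'pics/scene3.png',(230,180,310,250),8)
E
```

```text
t 12.03 p [0.5801 0.0328 0.1304] yaw 0.504 r 0.0484 th 0.116 f [1.  6.2 5.8] Fr 1.7 Ft 6.1 op 0.0163 g 24.8
```

View pics/scene3.png

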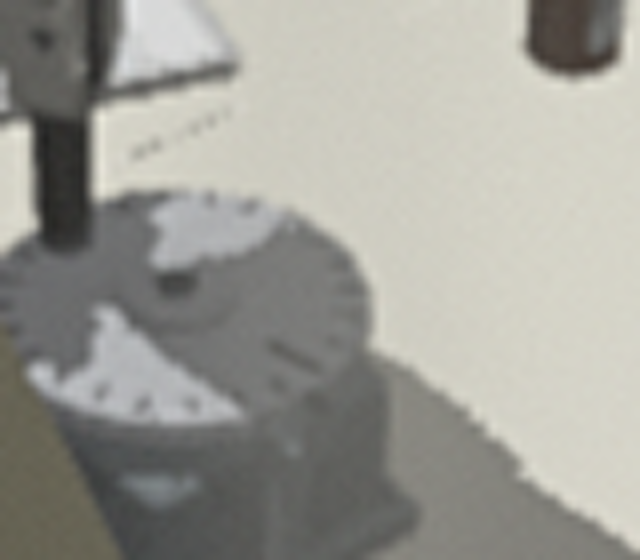

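The zero line spans about (270,343) to (315,370), still a little counter-clockwise of the index near (318,400). I'll unload the force, release and retreat to look closely.

{"op": "step_arm", "data": {"motion": [[[0.006,-0.01,0],0],[[0.012,-0.025,0],0],[[0.012,-0.025,0],0],[[0.012,-0.025,0],0]]}}

```text
time: 12.58
tool_pos: [0.5801, 0.0336, 0.1303]
tool_rot: [-3.141, 0.0, 0.504]
contact_force: [1.4, 4.4, 3.3]
opening: 0.0162
grip_force: 24.7
```

```bash
python3 - <<'E'
from h import *
st()
E
```

```text
t 12.57 p [0.5801 0.0336 0.1303] yaw 0.504 r 0.0486 th 0.133 f [1.4 4.4 3.3] Fr 2.0 Ft 4.2 op 0.0162 g 24.7
```

{"op": "step_arm", "data": {"motion": [[[0.007,-0.017,0],0],[[0.013,-0.034,0],0],[[0.013,-0.034,0],0],[[0.013,-0.034,0],0]]}}

```text
time: 13.08
tool_pos: [0.58, 0.0353, 0.1303]
tool_rot: [3.141, 0.0, 0.504]
contact_force: [2.2, 0.8, 2.8]
opening: 0.0163
grip_force: 24.6
```

```bash
python3 - <<'E'
from h import *
st()
E
```

```text
t 13.07 p [0.58   0.0353 0.1303] yaw 0.504 r 0.0487 th 0.166 f [2.2 0.8 2.8] Fr 2.3 Ft 0.4 op 0.0163 g 24.6
```

{"op": "step_arm", "data": {"motion": [[[0,0,0],0],[[0,0,0],0],[[0,0,0],0],[[0,0,0],0],[[0,0,-0.4],0],[[0,0,-1.0],0],[[-0.5,0.6,-1.4],0],[[-1.2,1.5,-1.5],0],[[-2.0,2.5,-1.5],0],[[-2.6,3.2,-1.5],0]], "hand": 120}}

```text
time: 14.32
tool_pos: [0.538, -0.1965, 0.2205]
tool_rot: [3.141, -0.0, 0.504]
contact_force: [0.9, -0.4, -0.6]
opening: 0.0486
grip_force: 0.0
```

```bash
python3 - <<'E'
from h import *
c=cam('scene'); d=cam('top'); a=cv2.resize(c['pixels'][180:250,230:310,::-1],None,fx=5,fy=5,interpolation=cv2.INTER_CUBIC)
b=cv2.resize(d['pixels'][190:265,120:240,::-1],None,fx=6,fy=6,interpolation=cv2.INTER_CUBIC)
cv2.imwrite('pics/raw_s.png',c['pixels'][:,:,::-1]);cv2.imwrite('pics/raw_t.png',d['pixels'][:,:,::-1])
cv2.imwrite('pics/top3.png',b); st()
E
```

```text
t 14.43 p [ 0.537  -0.2005  0.22  ] yaw 0.497 r 0.2278 th -1.549 f [ 0.6  0.  -0.9] Fr -0.0 Ft 0.6 op 0.0489 g 0.0
```

View pics/top3.png

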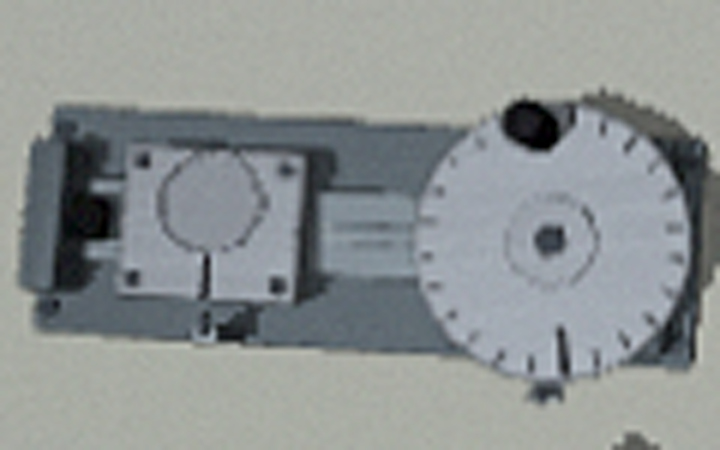

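Top view: hub (550,240), zero line end (566,372), index (546,390), carriage line (205,300), pointer tick about (207,322), with roughly 0.15 rad still to go. Computing this precisely.

```bash
python3 - <<'E'
from h import *
c=cam('top'); q=lambda u,v,z: onz(c,120+(u+.5)/6-.5,190+(v+.5)/6-.5,z)[:2]
W=q(550,240,.097); car=np.mean([q(*p,.056) for p in [(143,160),(287,170),(277,286),(132,278)]],0)
print('W',W,'car',car,'dist',np.hypot(*(car-W)),'bed yaw',np.arctan2(-(car-W)[0],(car-W)[1]))
s=[q(*p,.056) for p in [(143,160),(287,170),(277,286),(132,278)]]
for i,j in((1,0),(2,3)): v=s[j]-s[i]; print('carriage side yaw',np.arctan2(-v[0],v[1]))
# rim circle
g=cv2.cvtColor(c['pixels'],cv2.COLOR_RGB2GRAY).astype(np.float32)
big=cv2.resize(g[190:265,120:240],None,fx=6,fy=6,interpolation=cv2.INTER_CUBIC)
# zero line: darkness-weighted column per row
def track(rows,u0,u1):
    R=[]
    for v in rows:
        r=big[v,u0:u1]; w=np.clip(np.median(r)-15-r,0,None)
        if w.sum()>5: R.append((np.sum(w*np.arange(u0,u1))/w.sum(),v,w.sum()))
    return np.array(R)
Z=track(range(330,372,3),548,584); P=np.array([q(u,v,.094) for u,v,_ in Z]); 
print('zero end',P[-1],'handle-equiv ang',[round(float(np.arctan2(-(p-W)[1],-(p-W)[0])),3) for p in P])
vx,vy,*_=cv2.fitLine(P.astype(np.float32),cv2.DIST_L2,0,.01,.01).ravel(); print('line dir',np.arctan2(vy/vx,1))
print('index rows'); 
for v in range(376,408,3): print(v,big[v,520:580:4].astype(int))
print('pointer')
for v in range(252,345,6): print(v,big[v,180:262:4].astype(int))
E
```

```text
W [0.53290962 0.02904724] car [0.53916724 0.19202411] dist 0.1630969629011342 bed yaw -0.03837691438971727
carriage side yaw -0.05029888799164593
carriage side yaw -0.032509888136259324
zero end [0.47701948 0.02154168] handle-equiv ang [0.131, 0.131, 0.132, 0.135, 0.137, 0.138, 0.137, 0.137, 0.138, 0.138, 0.137, 0.136, 0.134, 0.133]
line dir 0.14475942
index rows
376 [148 146 145 150 160 165 165 162 165 157 137 100  96 134 147]
379 [157 141 140 139 132 136 139 135 133 133 134 114 108 130 146]
382 [167 150 143 128 105 100 103 103  99 105 121 128 133 140 154]
385 [172 167 153 124  94  79  79  86  84  89 106 135 156 157 166]
388 [175 173 152 114  82  59  56  66  63  68  87 138 175 172 175]
391 [174 166 140 104  76  54  48  53  48  52  73 135 180 175 176]
394 [171 156 131 101  81  55  48  65  72  73  74 133 180 176 174]
397 [168 148 127 108  95  59  56  94 122 118  89 132 176 174 171]
400 [167 151 140 129 118  84  85 130 163 156 118 143 173 172 170]
403 [169 163 161 153 137 115 119 152 171 167 147 159 173 170 171]
406 [170 172 176 170 156 146 152 170 177 174 168 171 173 170 171]
pointer

[... 755 characters left out ...]
5  84  96 107 112 111 107 107 110 112 109 109 114
 126 136 134]
306 [ 96  97  96  94  99 110 110 100  90  86  87  88  89  92  97  98  82  56
  58  68  71]
312 [103 103 100 102 102  96  69  66  99 105 102 104 113 104  76  74  68  49
  47  62  81]
318 [102 103 101 106  99  79  54  59  95 110 115 117  98  71  56  52  54  54
  56  75 104]
324 [100 101 101 108 104  85  53  53  92  80  62  66  46  36  49  49  50  56
  55  70 100]
330 [100  96  91 117 120  82  37  56 131  86  28  34  32  34  39  38  40  47
  45  63  97]
336 [ 87  81  74 112 141 129 116 132 168  96  23  21  21  20  14  15  41  78
  85  87 100]
342 [143 142 140 136 135 137 145 151 149 121  96  94  99 104 101  74  69 100
 106 103 102]
```

```bash
python3 - <<'E'
from h import *
c=cam('scene'); raw=cv2.cvtColor(cv2.imread('pics/raw_s.png'),cv2.COLOR_BGR2GRAY)
A=cv2.cvtColor(cv2.imread('pics/scene3.png'),cv2.COLOR_BGR2GRAY)
B=cv2.resize(raw[180:250,230:310],None,fx=8,fy=8,interpolation=cv2.INTER_CUBIC)
q=lambda u,v,z: onz(c,230+(u+.5)/8-.5,180+(v+.5)/8-.5,z)[:2]
W=np.array([.5329,.029])
for n,I in(('loaded',A),('now',B)):
    roi=I[330:385,255:335].astype(float); w=np.clip(cv2.GaussianBlur(roi,(0,0),12)-8-roi,0,None)
    m=(w>8).astype(np.uint8); k,l,stt,cc=cv2.connectedComponentsWithStats(m); i=1+np.argmax(stt[1:,4])
    v,u=np.where(l==i); P=np.array([q(a+255,b+330,.094) for a,b in zip(u,v)])
    vx,vy,x0,y0=cv2.fitLine(P.astype(np.float32),cv2.DIST_L2,0,.01,.01).ravel()
    print(n,stt[i],'centroid px',cc[i]+[255,330],'world',P.mean(0),'dir',np.arctan(vy/vx),'ang via W',np.arctan2(-(P.mean(0)-W)[1],-(P.mean(0)-W)[0]))
print('hub',q(178,280,.097))
cv2.imwrite('pics/scene4.png',cv2.resize(B,None,fx=1,fy=1)); cv2.imwrite('pics/scene4.png',np.vstack([cv2.resize(raw[205:245,240:300],None,fx=12,fy=12,interpolation=cv2.INTER_CUBIC)]))
E
```

```text
loaded [20 16  6  4 21] centroid px [277.19047619 347.66666667] world [0.49095608 0.02266017] dir -0.20338468 ang via W 0.1500146870474896
now [ 14  11  52  31 605] centroid px [294.15206612 356.19834711] world [0.484268   0.02175626] dir 0.12465605 ang via W 0.14786296510637398
hub [0.53504205 0.02441398]
```

View pics/scene4.png

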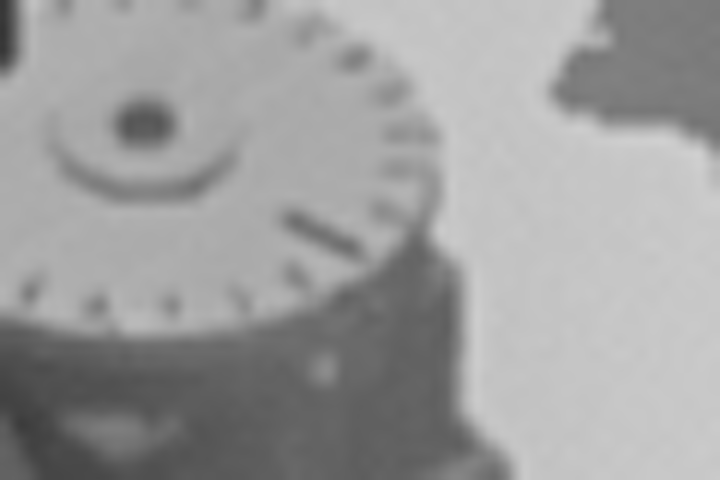

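The zero line is at (285,215)–(360,255), in the same place as when loaded, so the wheel did not shift on release. Now checking the index and pointer by prediction.

```bash
python3 - <<'E'
from h import *
s=cam('scene');t=cam('top')
W=np.array([.5329,.029])
def bed(x,y,z,psi): 
    return np.r_[W+np.array([x*np.cos(psi)-y*np.sin(psi),x*np.sin(psi)+y*np.cos(psi)]),z]
for psi in(-.05,-.04,-.02,0):
    print(psi,'index r66 scene12x',[((proj(s,bed(-.066,0,z,psi))-[240,205]+.5)*12).round() for z in(.094,.085,.075)],'top6x',[((proj(t,bed(-.066,0,z,psi))-[120,190]+.5)*6).round() for z in(.094,.08)])
for z in(.045,.056,.065): print('pointer z',z,[((proj(t,bed(-.039,.160,z,psi))-[120,190]+.5)*6).round(1) for psi in(-.05,-.04,-.03)])
print('car line',[((proj(t,bed(-.035,.160+d,.056,-.04))-[120,190]+.5)*6).round(1) for d in(.0,.002,.003,.004)])
B=cv2.imread('pics/raw_s.png',0)[226:246,258:276]; print(B)
E
```

```text
-0.05 index r66 scene12x [array([343., 295.]), array([342., 329.]), array([342., 367.])] top6x [array([540., 392.]), array([544., 391.])]
-0.04 index r66 scene12x [array([346., 293.]), array([345., 328.]), array([344., 366.])] top6x [array([541., 392.]), array([545., 391.])]
-0.02 index r66 scene12x [array([350., 291.]), array([350., 325.]), array([349., 363.])] top6x [array([544., 393.]), array([548., 391.])]
0 index r66 scene12x [array([355., 288.]), array([354., 323.]), array([353., 361.])] top6x [array([547., 393.]), array([551., 392.])]
pointer z 0.045 [array([215.6, 305.4]), array([216.2, 308.9]), array([216.7, 312.4])]
pointer z 0.056 [array([208.9, 305.2]), array([209.5, 308.7]), array([210. , 312.3])]
pointer z 0.065 [array([203.4, 305. ]), array([203.9, 308.6]), array([204.4, 312.2])]
car line [array([210.2, 300. ]), array([205.9, 299.7]), array([203.8, 299.6]), array([201.7, 299.4])]
[[168 169 169 170 170 169 164 176 175 168 152 134 145 156 128 107 101 106]
 [170 169 170 171 171 157 140 159 175 177 174 166 148 131 108 103 101 111]
 [168 162 171 171 170 160 138 141 167 166 
[... 608 characters left out ...]
102 101  95  97 100  99]
 [ 95  98  98  97  99  99  98  98 104 106 102  99  99  97  96 100 100 100]
 [ 93  93  96  94  94  97 101  97  99 100 100  96  96  98  98  98  99  97]
 [ 89  94  93  95  96  98  99 100  99 101 100  95  95  97  99  96  98  99]
 [ 88  90  92  93  95  98 100 100  98 101 100  95  95  95  95  97  99  99]
 [ 88  91  94  93  96  99 104 101  98 101  99  95  95  97  98  96  98  97]
 [ 89  91  90  93  94 101 100  98  99  98  98  95  94  97  98  97  98  99]
 [ 91  92  93  93  94 100 102 100  99  98  98  94  96  94  99  95  96  97]
 [ 88  90  91  94  94  96 104 100 100  98  97  94  93  98  97  98 102 110]
 [ 91  89  92  93  93  98 105 103  98  98  98  93  93  94 103 112 119 130]]
```

{"op": "step_arm", "data": {"motion": [[[0.5,-0.6,0],0],[[1.3,-1.6,0],0],[[2.1,-2.6,0],0],[[2.6,-3.2,0],0],[[2.6,-3.2,0],0],[[2.6,-3.2,0.4],0],[[2.6,-3.2,1.0],0],[[2.6,-3.2,1.4],0],[[2.6,-3.2,1.5],0],[[2.6,-3.2,1.5],0]]}}

```text
time: 15.88
tool_pos: [0.5827, 0.049, 0.1307]
tool_rot: [3.141, -0.0, 0.504]
contact_force: [0.6, -0.0, 0.1]
opening: 0.0485
grip_force: 0.0
```

{"op": "step_arm", "data": {"motion": [[[0,0,0],0],[[0,0,0],0],[[0,0,0],0],[[0,0,0],0],[[0,0,0],0],[[0,0,0],0]], "hand": 255, "squeeze": 25}}

```text
time: 16.62
tool_pos: [0.5828, 0.0488, 0.1306]
tool_rot: [3.141, -0.001, 0.504]
contact_force: [2.6, 1.1, 2.2]
opening: 0.0161
grip_force: 24.5
```

```bash
sed -i 's/0.532,0.0272/0.5329,0.029/g' h.py; python3 - <<'E'
from h import *
st(); arc([.1,.05,0,-.05,-.08],r=.0475)
E
```

```text
t 16.62 p [0.5828 0.0488 0.1306] yaw 0.504 r 0.0537 th 0.377 f [2.6 1.1 2.2] Fr 2.8 Ft 0.1 op 0.0161 g 24.5
0.1 [np.float64(-0.16), np.float64(0.2)]
0.05 [np.float64(-0.18), np.float64(0.23)]
0 [np.float64(-0.2), np.float64(0.27)]
-0.05 [np.float64(-0.21), np.float64(0.3)]
-0.08 [np.float64(-0.23), np.float64(0.32)]
```

The return overshot by 13 mm because the retreat had not fully completed. Closing nudged the handle back inside the slack only. Re-centring the jaws on the handle.

{"op": "step_arm", "data": {"motion": [[[0,0,0],0],[[0,0,0],0],[[-0.05,0,0],0],[[-0.095,0,0],0],[[-0.095,0,0],0]], "hand": 170}}

```text
time: 17.25
tool_pos: [0.5772, 0.0458, 0.1302]
tool_rot: [-3.141, 0.0, 0.504]
contact_force: [0.0, 0.9, 0.9]
opening: 0.0308
grip_force: 0.0
```

{"op": "step_arm", "data": {"motion": [[[0,0,0],0],[[0,0,0],0],[[0,0,0],0],[[0,0,0],0]], "hand": 255}}

```text
time: 17.75
tool_pos: [0.5775, 0.046, 0.1302]
tool_rot: [-3.142, 0.0, 0.504]
contact_force: [0.3, 0.6, -1.6]
opening: 0.0165
grip_force: 24.0
```

```bash
python3 - <<'E'
from h import *
st(); arc([.3,.25,.2,.15,.1,.05,0,-.02,-.04],r=.048)
E
```

```text
t 17.75 p [0.5775 0.046  0.1302] yaw 0.504 r 0.0477 th 0.365 f [ 0.3  0.6 -1.6] Fr 0.5 Ft 0.5 op 0.0165 g 24.0
0.3 [np.float64(-0.0), np.float64(0.05)]
0.25 [np.float64(-0.01), np.float64(0.09)]
0.2 [np.float64(-0.02), np.float64(0.13)]
0.15 [np.float64(-0.04), np.float64(0.17)]
0.1 [np.float64(-0.05), np.float64(0.2)]
0.05 [np.float64(-0.07), np.float64(0.24)]
0 [np.float64(-0.09), np.float64(0.28)]
-0.02 [np.float64(-0.09), np.float64(0.29)]
-0.04 [np.float64(-0.1), np.float64(0.3)]
```

{"op": "step_arm", "data": {"motion": [[[0,0.05,0],0],[[-0.01,0.09,0],0],[[-0.025,0.13,0],0],[[-0.038,0.17,0],0],[[-0.05,0.2,0],0],[[-0.07,0.24,0],0],[[-0.086,0.28,0],0],[[-0.086,0.28,0],0],[[-0.086,0.28,0],0]]}}

```text
time: 18.88
tool_pos: [0.5807, 0.0302, 0.1301]
tool_rot: [-3.139, -0.0, 0.504]
contact_force: [-2.9, 5.6, -0.8]
opening: 0.0163
grip_force: 24.0
```

```bash
python3 - <<'E'
from h import *
st()
E
```

```text
t 18.88 p [0.5807 0.0302 0.1301] yaw 0.504 r 0.0478 th 0.025 f [-2.9  5.6 -0.8] Fr -2.8 Ft 5.7 op 0.0163 g 24.0
```

{"op": "step_arm", "data": {"motion": [[[-0.01,0.018,0],0],[[-0.019,0.036,0],0],[[-0.028,0.052,0],0],[[-0.034,0.062,0],0],[[-0.034,0.062,0],0],[[-0.034,0.062,0],0]]}}

```text
time: 19.62
tool_pos: [0.5807, 0.0262, 0.1301]
tool_rot: [-3.139, -0.0, 0.504]
contact_force: [-1.7, 7.7, -0.1]
opening: 0.0166
grip_force: 24.1
```

```bash
python3 - <<'E'
from h import *
st()
E
```

```text
t 19.62 p [0.5807 0.0262 0.1301] yaw 0.504 r 0.0479 th -0.059 f [-1.7  7.7 -0.1] Fr -2.1 Ft 7.6 op 0.0166 g 24.1
```

Unloading, then looking again.

{"op": "step_arm", "data": {"motion": [[[0.012,-0.022,0],0],[[0.024,-0.044,0],0],[[0.034,-0.062,0],0],[[0.034,-0.062,0],0],[[0.034,-0.062,0],0]]}}

```text
time: 20.25
tool_pos: [0.5809, 0.0286, 0.1301]
tool_rot: [-3.142, 0.001, 0.504]
contact_force: [-2.6, 1.1, -3.2]
opening: 0.0167
grip_force: 23.8
```

```bash
python3 - <<'E'
from h import *
st()
E
```

```text
t 20.25 p [0.5809 0.0286 0.1301] yaw 0.504 r 0.048 th -0.009 f [-2.6  1.1 -3.2] Fr -2.6 Ft 1.0 op 0.0167 g 23.8
```

Handle at about -0.01 (zero expected near -0.035). Release and retreat for a look, holding at the end so the retreat completes.

{"op": "step_arm", "data": {"motion": [[[0,0,0],0],[[0,0,0],0],[[0,0,0],0],[[0,0,0],0],[[0,0,-0.4],0],[[0,0,-1.0],0],[[0,0,-1.5],0],[[0,0,-1.5],0]], "hand": 120}}

```text
time: 21.25
tool_pos: [0.5825, 0.0287, 0.2228]
tool_rot: [3.138, -0.005, 0.504]
contact_force: [-0.3, -0.2, 0.1]
opening: 0.0486
grip_force: 0.0
```

{"op": "step_arm", "data": {"motion": [[[-0.5,0.6,0],0],[[-1.0,1.3,0],0],[[-1.7,2.1,0],0],[[-2.3,2.8,0],0],[[-2.6,3.2,0],0],[[-2.6,3.2,0],0],[[-2.6,3.2,0],0]]}}

```text
time: 22.12
tool_pos: [0.5369, -0.2139, 0.2193]
tool_rot: [-3.14, 0.001, 0.504]
contact_force: [0.1, 0.2, 0.9]
opening: 0.0488
grip_force: 0.0
```

```bash
cat > look.py <<'E'
from h import *
s=cam('scene');t=cam('top'); W=np.array([.5329,.029])
def line(c,x0,y0,x1,y1,name,z=.094):
    g=cv2.cvtColor(c['pixels'],cv2.COLOR_RGB2GRAY)[y0:y1,x0:x1]; I=cv2.resize(g,None,fx=8,fy=8,interpolation=cv2.INTER_CUBIC).astype(float)
    w=np.clip(cv2.GaussianBlur(I,(0,0),14)-8-I,0,None); k,l,q,cc=cv2.connectedComponentsWithStats((w>8).astype(np.uint8))
    for i in range(1,k):
        if q[i,4]<250: continue
        v,u=np.where(l==i); P=np.array([onz(c,x0+(a+.5)/8-.5,y0+(b+.5)/8-.5,z)[:2] for a,b in zip(u,v)]); m=P.mean(0)
        r=np.hypot(*(m-W))
        if name=='car' or .04<r<.058:
            vx,vy,*_=cv2.fitLine(P.astype(np.float32),cv2.DIST_L2,0,.01,.01).ravel()
            L=np.ptp(P@np.array([vx,vy])); print(name,'area',q[i,4],'len',L.round(4),'mid',m.round(4),'r',r.round(4),'dir',np.arctan(vy/vx).round(3),'ang',np.arctan2(-(m-W)[1],-(m-W)[0]).round(3))
line(s,255,215,285,235,'scene'); line(t,195,238,235,258,'top')
line(t,145,228,165,242,'car',.056)
b=cv2.resize(t['pixels'][190:265,120:240,::-1],None,fx=6,fy=6,interpolation=cv2.INTER_CUBIC)
a=cv2.resize(s['pixels'][205:245,240:300,::-1],None,fx=6,fy=6,interpolation=cv2.INTER_CUBIC)
import sys
if len(sys.argv)>1: out=np.zeros((600,720,3),np.uint8); out[:450]=b; out=np.vstack([b,np.pad(a,((0,0),(0,360),(0,0)))[:150]]); cv2.imwrite(sys.argv[1],out)
g=cv2.cvtColor(b,cv2.COLOR_BGR2GRAY)
for v in(264,276,288,294,318,324,330): print(v,g[v,180:240:4])
st()
E
python3 look.py pics/look5.png
```

```text
scene area 626 len 0.0209 mid [0.4846 0.0281] r 0.0483 dir -0.026 ang 0.018
top area 884 len 0.0224 mid [0.4848 0.0293] r 0.0481 dir -0.009 ang -0.006
top area 278 len 0.0084 mid [0.4775 0.044 ] r 0.0574 dir 0.002 ang -0.264
car area 461 len 0.0203 mid [0.531  0.2029] r 0.1739 dir 1.037 ang -1.56
car area 352 len 0.0127 mid [0.5332 0.1721] r 0.1431 dir -0.822 ang -1.573
car area 1503 len 0.0374 mid [0.5084 0.1827] r 0.1556 dir 0.927 ang -1.413
car area 393 len 0.0185 mid [0.5038 0.2099] r 0.1832 dir 1.437 ang -1.411
264 [155 158 159 159 161 162 168 111  17 102 189 165 161 160 159]
276 [151 151 153 152 155 160 153  98  26 101 177 159 155 156 158]
288 [161 162 163 163 165 166 125  82  75 126 170 162 161 160 158]
294 [139 145 148 150 155 158  99  64  98 142 169 163 162 163 165]
318 [102 104 105 104  95  80  53  58  98 112 116 117  97  69  54]
324 [104 104 101 109 105  85  53  56  96  81  60  65  49  40  47]
330 [106  98  88 118 125  85  36  55 134  87  24  26  29  34  37]
t 22.23 p [ 0.5373 -0.2134  0.2199] yaw 0.505 r 0.2424 th -1.553 f [ 0.9 -0.2 -0.6] Fr 0.2 Ft 0.9 op 0.0486 g 0.0
```

View pics/look5.png

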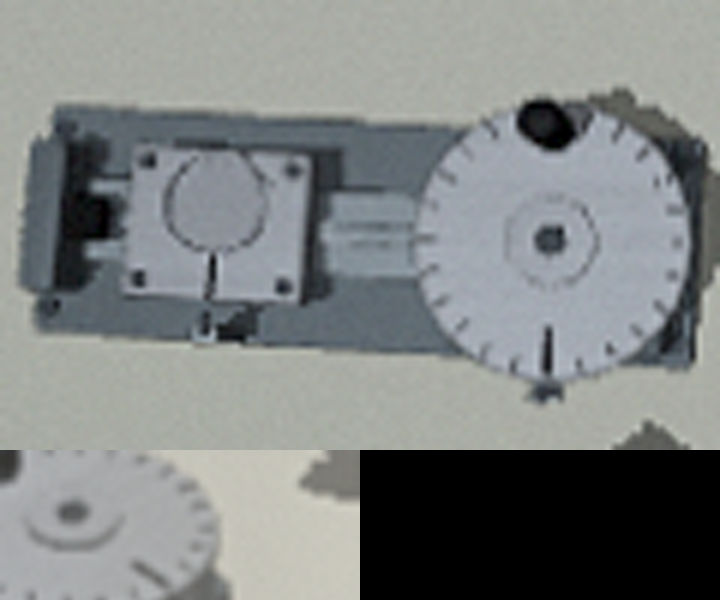

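Zero line now runs (548,325)–(547,372) with the index at (546,391) and the carriage line at (209,295). The remaining error is about 0.03 rad (0.6 mm of carriage). Regripping for this last bit.

{"op": "step_arm", "data": {"motion": [[[0.4,-0.5,0],0],[[1.0,-1.3,0],0],[[1.7,-2.1,0],0],[[2.3,-2.85,0],0],[[2.6,-3.2,0],0],[[2.6,-3.2,0],0],[[2.6,-3.2,0],0]]}}

```text
time: 23.1
tool_pos: [0.5808, 0.0289, 0.2202]
tool_rot: [3.141, 0.0, 0.505]
contact_force: [0.3, 0.1, -1.0]
opening: 0.0486
grip_force: 0.0
```

{"op": "step_arm", "data": {"motion": [[[0,0,0.4],0],[[0,0,0.9],0],[[0,0,1.3],0],[[0,0,1.5],0],[[0,0,1.5],0]]}}

```text
time: 23.72
tool_pos: [0.5808, 0.028, 0.1299]
tool_rot: [-3.141, 0.001, 0.503]
contact_force: [0.2, -0.6, -0.4]
opening: 0.0486
grip_force: 0.0
```

{"op": "step_arm", "data": {"motion": [[[0,0,0],0],[[0,0,0],0],[[0,0,0],0],[[0,0,0],0],[[0,0,0],0],[[0,0,0],0]], "hand": 255}}

```text
time: 24.48
tool_pos: [0.5813, 0.0289, 0.1305]
tool_rot: [3.141, -0.0, 0.504]
contact_force: [0.5, 0.6, 1.8]
opening: 0.0163
grip_force: 24.3
```

```bash
python3 - <<'E'
from h import *
st()
E
```

```text
t 24.48 p [0.5813 0.0289 0.1305] yaw 0.504 r 0.0484 th -0.002 f [0.5 0.6 1.8] Fr 0.5 Ft 0.6 op 0.0163 g 24.3
```

{"op": "step_arm", "data": {"motion": [[[-0.012,0.022,0],0],[[-0.022,0.04,0],0],[[-0.032,0.058,0],0],[[-0.04,0.073,0],0],[[-0.04,0.073,0],0]]}}

```text
time: 25.1
tool_pos: [0.5811, 0.0251, 0.1304]
tool_rot: [-3.14, -0.001, 0.504]
contact_force: [0.8, 7.2, 2.8]
opening: 0.0165
grip_force: 24.5
```

```bash
python3 - <<'E'
from h import *
st()
E
```

```text
t 25.1 p [0.5811 0.0251 0.1304] yaw 0.504 r 0.0484 th -0.081 f [0.8 7.2 2.8] Fr 0.2 Ft 7.3 op 0.0165 g 24.5
```

Moved 1.1 mm past the last loaded reading, as intended. Unload, release and retreat.

{"op": "step_arm", "data": {"motion": [[[0.012,-0.022,0],0],[[0.024,-0.044,0],0],[[0.034,-0.062,0],0],[[0.034,-0.062,0],0],[[0.034,-0.062,0],0]]}}

```text
time: 25.72
tool_pos: [0.5813, 0.0277, 0.1304]
tool_rot: [3.141, -0.0, 0.504]
contact_force: [1.5, -0.2, 3.5]
opening: 0.0163
grip_force: 24.5
```

{"op": "step_arm", "data": {"motion": [[[0,0,0],0],[[0,0,0],0],[[0,0,0],0],[[0,0,0],0],[[0,0,-0.4],0],[[0,0,-1.0],0],[[0,0,-1.5],0],[[0,0,-1.5],0]], "hand": 120}}

```text
time: 26.72
tool_pos: [0.5823, 0.028, 0.2227]
tool_rot: [3.139, -0.004, 0.504]
contact_force: [-0.1, 0.5, -1.4]
opening: 0.049
grip_force: 0.0
```

{"op": "step_arm", "data": {"motion": [[[-0.5,0.6,0],0],[[-1.0,1.3,0],0],[[-1.7,2.1,0],0],[[-2.3,2.8,0],0],[[-2.6,3.2,0],0],[[-2.6,3.2,0],0],[[-2.6,3.2,0],0]]}}

```text
time: 27.6
tool_pos: [0.5369, -0.2146, 0.2193]
tool_rot: [-3.14, 0.001, 0.504]
contact_force: [-0.4, 0.4, -0.6]
opening: 0.0487
grip_force: 0.0
```

```bash
python3 look.py pics/look6.png
```

```text
scene area 656 len 0.0219 mid [0.4846 0.0295] r 0.0483 dir -0.06 ang -0.01
top area 909 len 0.0222 mid [0.4862 0.0303] r 0.0467 dir -0.046 ang -0.028
top area 326 len 0.0103 mid [0.479  0.0456] r 0.0564 dir -0.453 ang -0.298
car area 365 len 0.0129 mid [0.5331 0.1721] r 0.1431 dir -0.836 ang -1.572
car area 313 len 0.0122 mid [0.529  0.1997] r 0.1708 dir 1.166 ang -1.548
car area 1419 len 0.0372 mid [0.5085 0.1824] r 0.1554 dir 0.893 ang -1.413
car area 416 len 0.0201 mid [0.5037 0.2091] r 0.1824 dir 1.438 ang -1.41
264 [155 158 161 162 162 163 183 126  11  94 185 162 161 162 160]
276 [153 153 153 153 154 156 161 108  19  96 177 155 154 156 158]
288 [161 160 159 162 165 165 156 102  31 102 178 163 160 158 158]
294 [137 143 146 148 152 155 133  79  27 109 184 164 162 162 163]
318 [102 104 103 104  96  79  55  59  95 112 118 116  96  70  56]
324 [102 102 104 110 104  82  55  58  93  81  63  67  52  42  48]
330 [104  99  91 119 123  84  39  59 134  85  26  32  35  39  38]
t 27.7 p [ 0.5373 -0.2141  0.2198] yaw 0.505 r 0.2431 th -1.553 f [ 0.5 -0.2 -0.5] Fr 0.2 Ft 0.5 op 0.0489 g 0.0
```

View pics/look6.png

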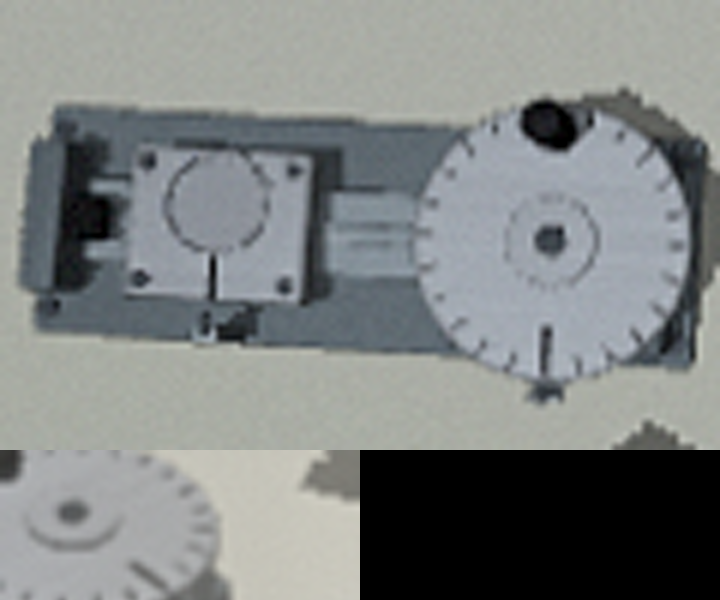

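The zero line end (545,372) now stands at the index (545,391). The mean measured dial angle of -0.036 equals the bed's yaw. The carriage centre is about 160 mm along the rail, and the arm is clear. Handing in.

```bash
python3 -c "
from cell import robot; print(robot.hand_in())"
```

```text
the job is handed in; nothing more can be done
None
```

I wound the slide to the buffer (felt at about 13 N on the handle) and back clockwise to zero, with one accidental backward nudge inside the slack while regripping. The last look put the dial at the index and the carriage at its zero (estimated, not read off the pointer); handle released, bystanders untouched, handed in at about 28 s.

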